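Put the piled lids back on their pots

ROBOT

A 7-joint arm with a two-finger parallel gripper is mounted at the origin on a cart in front of the work surface, level with it; the furniture and walls round the work are solid. World frame = base frame: x ahead of the robot, y to its left, z up, the work surface at z = 0. Lengths are in m, angles in rad, forces in N, time in s.
With the tool pointing down it reaches from about 0.35 to 0.775 m from the base axis. Payload 3.1 kg.
Tool frame: the origin (TCP) lies at the very end of the fingers, on their centre line; the grasp point (between the pads) lies 19 mm behind it; x points along the fingers, y is the direction in which the jaws open and shut, and the axes are right-handed (so a half turn about x gives the same grasp; the last joint's range is limited). The gripper opens to 85 mm and grips with 20 to 120 N. Pads are 22 mm wide; open, the fingers measure 114 mm over their backs; the gripper's body (76 mm by 85 mm) begins 54 mm behind the grasp point. The pads swing forward as they close: fully open they stand 13 mm farther back than shut.
Start: joints at [-1.339, 0.311, 0.014, 1.512, -0.004, 1.319, -0.027], TCP at [0.149, 0.53, 0.231] pointing down, gripper open.
Joint ranges: [-2.7, 2.7], [-0.3, 1.91], [-1.27, 1.3], [0.12, 2.57], [-1.44, 4.58], [0.2, 2.03], [-3.05, 3.05]. Speed limits (rad/s): [2.79, 2.79, 3.14, 3.14, 3.14, 3.14, 3.14].

INTERFACE

Orientations are given as a unit quaternion [w, x, y, z].
In Python, from cell import * gives the robot as it stands. The module is installed in compiled form; this text tells all that it offers.
- The arm moves only by the shell command python3 -m inch 'ROWS' [FORCE]. ROWS is text: rows parted by semicolons, each of 7 numbers parted by spaces: the shift along the world's x, y, z normalised to -1 to 1, where 1 is 0.02 m, then the turn, a rotation vector about the world's x, y, z normalised to -1 to 1, where 1 is 90 degrees, then the opening, from -1 (shut) to 1 (fully open). A call has 1 to 20 rows; each row shifts and turns the pose as measured when the row begins; what a row does not reach is not made up. A row lasts 1/10 s, in which the tool goes at most 50 mm and 8.59 degrees, less where a joint would pass 70% of its speed; a pose out of reach is approached as far as the arm can. A call with a number of a shift or a turn outside -1 to 1 is refused whole. A call with a gripper value outside its range is refused whole. The fingers move at their own pace and stop on an object; FORCE is the grip in N (left out, the last holds). Time passes only in rows, so rows that do not move let the fingers close. It gives the time, the measured TCP pose, the force and the opening at its end, in the units of the state.
- sense(): the state, without advancing time (a new reading comes with each control period).
- read_camera(name): name is "scene" or "side" or "wrist"; returns (picture, depth): 480x640x3 uint8, blue, green, red; 480x640 float32, m along the optical axis (not along the pixel's ray), 0 where there is no reading.
- get_calibration(name): a dict with "fx", "fy", "cx", "cy" (pixels), "rvec" (rotation vector, rad) and "tvec" (3), from world to camera coordinates, as OpenCV has them. Camera axes: x right, y down, z forward; pixel columns grow to the right and rows downward; lengths in m; the calibration is good to about 2 mm. A picture is of the moment at which its call begins: read the wrist's pose just before it. get_calibration takes no time and is no camera call; for the wrist camera it gives the pose at the moment of the call.
- sign_off(): hands the job in, once; it reports no verdict.
The state is a dict: "clock": time; "q": joint angles; "qd": joint speeds; "joint_efforts": joint torques, N m; "tool_pos": TCP position; "eef_rot": TCP orientation; "wrist_force": force on the tool from outside, world axes, zero at the start; "ft_torque": the same for the moment, N m; "finger_gap": opening from 0.0 (shut) to 1.0 (fully open).
Only numpy, scipy, OpenCV 4.12 (cv2) and the standard library are available. Lean on these libraries where they do the work, as an engineer would, in place of code of your own. Each camera call takes 0.05 s, during which the arm holds its last target. There are 200 camera calls.

TASK

The lids of the four pantry pots are piled up on the counter. Take the pile apart from the top down, one lid at a time, and put each lid gently on the pot of its own colour, flat and well centred with its boss inside the mouth, before you lift the next. Leave the pots upright where they stand, and do not knock the tin or the garlic away.

Things in the scene. Friction and masses are not known exactly. Their poses are not given: they have to be found in the camera images.
- lid_red: red round lid, smallest of four, top of the pile at the start: disc 42 mm across, 14 mm thick, and under it a black boss 20 mm across, 4 mm deep, that drops into the pot's mouth; 18 mm high in all, 40-130 g. Origin: centre of the boss's underside, z up. Grip the disc across from above by its upper 8-10 mm, clear of the wider lid below.
- lid_white: white round lid, second smallest of four, second from the top of the pile at the start: disc 50 mm across, 14 mm thick, and under it a black boss 26 mm across, 4 mm deep, that drops into the pot's mouth; 18 mm high in all, 40-130 g. Origin: centre of the boss's underside, z up. Grip the disc across from above by its upper 8-10 mm, clear of the wider lid below.
- lid_blue: blue round lid, second largest of four, third from the top of the pile at the start: disc 58 mm across, 14 mm thick, and under it a black boss 34 mm across, 4 mm deep, that drops into the pot's mouth; 18 mm high in all, 40-130 g. Origin: centre of the boss's underside, z up. Grip the disc across from above by its upper 8-10 mm, clear of the wider lid below.
- lid_yellow: yellow round lid, largest of four, bottom of the pile at the start: disc 66 mm across, 14 mm thick, and under it a black boss 42 mm across, 4 mm deep, that drops into the pot's mouth; 18 mm high in all, 40-130 g. Origin: centre of the boss's underside, z up. Grip the disc across from above by its upper 8-10 mm, clear of the wider lid below.
- pot_red: red round straight pot with a thin steel band near its foot, open at the top, empty, loose on the counter, 0.35-0.6 kg. Outer diameter 40 mm, height 48 mm, mouth 34 mm in diameter (wall 3 mm). Origin: centre of its underside, z up. With its lid seated, the lid's origin is 44 mm above the pot's origin.
- pot_white: white round straight pot with a thin steel band near its foot, open at the top, empty, loose on the counter, 0.35-0.6 kg. Outer diameter 48 mm, height 66 mm, mouth 42 mm in diameter (wall 3 mm). Origin: centre of its underside, z up. With its lid seated, the lid's origin is 62 mm above the pot's origin.
- pot_blue: blue round straight pot with a thin steel band near its foot, open at the top, empty, loose on the counter, 0.35-0.6 kg. Outer diameter 56 mm, height 54 mm, mouth 50 mm in diameter (wall 3 mm). Origin: centre of its underside, z up. With its lid seated, the lid's origin is 50 mm above the pot's origin.
- pot_yellow: yellow round straight pot with a thin steel band near its foot, open at the top, empty, loose on the counter, 0.35-0.6 kg. Outer diameter 64 mm, height 60 mm, mouth 58 mm in diameter (wall 3 mm). Origin: centre of its underside, z up. With its lid seated, the lid's origin is 56 mm above the pot's origin.
- tin_1: low round food tin, 86 mm in diameter, 40 mm high, a loose bystander. Origin: centre of its underside.
- garlic_1: whole garlic bulb, 60x57x58 mm, a loose bystander. Origin: centre of its underside.
There are look-alikes about, which are no part of the job. What is shaped like the lid_blue but green is not meant.

How it is judged:
By the outcome, as a careful person would: the job done as asked, in the order asked, and still so for the second after the job is handed in, with the robot touching nothing.
It also fails if it takes over 104 s, if anything falls off the work surface, if the arm or the gripper's body presses on something with over 40 N, if the wrist force passes 120 N, or if a joint passes its speed limit or range.

## Working session

There is one attempt and no reset: what is moved stays moved. The work goes in short steps, Python scripts to look and compute and a shell command to move; the robot and the scene stay as the last step left them, time stands still between calls to the robot, and variables do not carry over. Pictures are saved under pics/ and viewed, on a budget of 14 in all, crops included, one or two more only if the job needs it, and the job is handed in when it is done.

```bash
mkdir -p pics; cat > h.py <<'E'
from cell import *
import numpy as np, cv2
def cal(n):
    c=get_calibration(n); R=cv2.Rodrigues(np.array(c["rvec"],float))[0]; return c,R,np.array(c["tvec"],float).ravel()
def pts(n,d):  # world point map
    c,R,t=cal(n); v,u=np.mgrid[:480,:640]
    P=np.stack([(u-c["cx"])/c["fx"]*d,(v-c["cy"])/c["fy"]*d,d],-1)
    return (P-t)@R
def ray(n,u,v,z,C=None):
    c,R,t=C or cal(n); o=-R.T@t; r=R.T@np.array([(u-c["cx"])/c["fx"],(v-c["cy"])/c["fy"],1])
    return o+r*(z-o[2])/r[2]
E
python3 - <<'E'
from h import *
ims=[]
for n in ("scene","side"):
    a,d=read_camera(n); np.savez(f"{n}.npz",a=a,d=d); cv2.imwrite(f"pics/{n}0.png",a)
    c,R,t=cal(n); print(n,-R.T@t,R[2],c["fx"])
s=sense(); print({k:np.round(v,3) for k,v in s.items()})
E
```

```text
scene [ 0.90702829 -0.41677149  0.8526158 ] [-0.35583917  0.40884513 -0.84037143] 504.3163162557657
side [0.33181748 0.67922831 0.52872312] [ 0.28926851 -0.82030566 -0.4933785 ] 520.2155660612304
{'clock': np.float64(0.1), 'q': array([-1.339,  0.312,  0.014,  1.513, -0.004,  1.319, -0.027]), 'qd': array([ 0.001, -0.002,  0.   , -0.002,  0.   , -0.001, -0.001]), 'joint_efforts': array([ 1.0000e-03, -3.8085e+01,  1.4700e-01, -2.3124e+01,  1.2000e-02,
        8.0000e-03, -0.0000e+00]), 'tool_pos': array([0.148, 0.529, 0.23 ]), 'eef_rot': array([ 0.7  ,  0.096,  0.701, -0.097]), 'wrist_force': array([-0.421,  0.115,  0.882]), 'ft_torque': array([0.001, 0.002, 0.003]), 'finger_gap': np.float64(1.0)}
```

View pics/scene0.png

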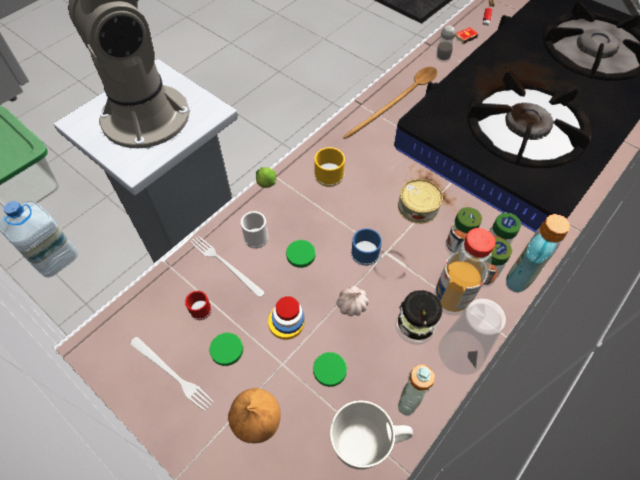

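View pics/side0.png

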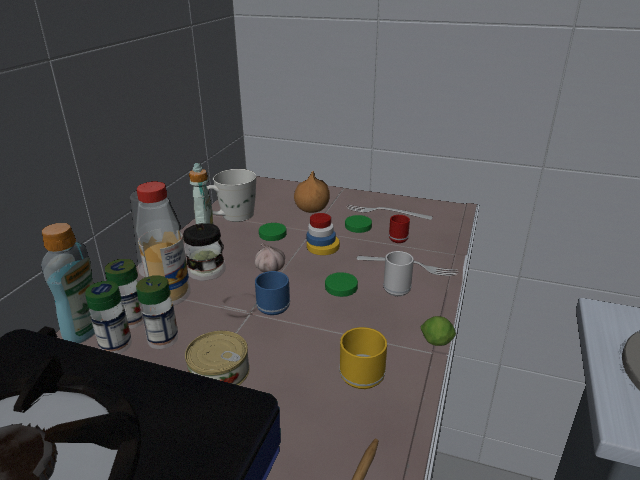

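The scene view shows the pile at (287,315), with pots red (198,304), white (254,229), blue (366,246) and yellow (329,165). The look-alikes are the green discs at (300,253), (226,349) and (330,369), which I'm ignoring. The tin is at (420,199) and the garlic at (352,300). The side view agrees: pile (321,232), pots red (399,228), white (398,272), blue (272,292), yellow (363,357). Next I'll measure positions.

```bash
cat > meas.py <<'E'
from h import *
from scipy.optimize import least_squares
def circ(X):
    f=lambda p:np.hypot(X[:,0]-p[0],X[:,1]-p[1])-p[2]
    r=least_squares(f,[*X.mean(0),.02],loss="soft_l1",f_scale=.001); return r.x
px={"scene":dict(red=(198,304),white=(254,229),blue=(366,246),yellow=(329,165),tin=(420,199),garlic=(352,300),pile=(287,308),g1=(300,253),g2=(226,349)),
"side":dict(red=(399,228),white=(398,272),blue=(272,292),yellow=(363,357),tin=(217,355),garlic=(269,259),pile=(320,225),g1=(341,284),g2=(358,223))}
H=dict(red=.048,white=.066,blue=.054,yellow=.060,tin=.04,garlic=.058,pile=.060,g1=.018,g2=.018)
for n in px:
    z=np.load(n+".npz"); P=pts(n,z["d"].astype(float)); v,u=np.mgrid[:480,:640]
    for k,(a,b) in px[n].items():
        w=(abs(u-a)<45)&(abs(v-b)<45)&(z["d"]>0); Q=P[w]
        p0=ray(n,a,b,H[k]/2)
        near=np.hypot(Q[:,0]-p0[0],Q[:,1]-p0[1])<.055
        Q=Q[near]; zt=H[k]
        T=Q[abs(Q[:,2]-zt)<.005] if k!="pile" else Q[Q[:,2]>.05]
        if len(T)<5: print(n,k,"few",p0,Q[:,2].max()); continue
        c=circ(T[:,:2]) if k in("red","white","blue","yellow") else [*((T[:,:2].max(0)+T[:,:2].min(0))/2),np.ptp(T[:,0])/2]
        print(n,k,np.round(c,4),"ztop",np.round(np.percentile(T[:,2],[50,98]),4),len(T))
E
python3 meas.py; python3 -c "
from h import *
from scipy.spatial.transform import Rotation as R
q=sense()['eef_rot'];print(R.from_quat(q,scalar_first=True).as_matrix().round(3))
c,r,t=cal('wrist');print(-r.T@t,r.round(2),c['fx'])"
```

```text
scene red [ 0.485  -0.2581  0.0183] ztop [0.0474 0.0508] 150
scene white [ 0.451  -0.0789  0.0223] ztop [0.0655 0.069 ] 162
scene blue [0.6373 0.0357 0.0262] ztop [0.0536 0.0565] 190
scene yellow [0.4547 0.1422 0.0303] ztop [0.059  0.0631] 191
scene tin [0.6487 0.2026 0.0432] ztop [0.0373 0.0414] 1034
scene garlic [ 0.6947 -0.0619  0.0048] ztop [0.0546 0.0583] 18
scene pile [ 0.6237 -0.1713  0.0238] ztop [0.0708 0.0749] 650
scene g1 [ 0.5439 -0.049   0.0288] ztop [0.0181 0.0213] 615
scene g2 [ 0.5761 -0.2789  0.0286] ztop [0.018  0.0212] 843
side red [ 0.4859 -0.2565  0.0182] ztop [0.0465 0.0493] 117
side white [ 0.4518 -0.0773  0.0224] ztop [0.0648 0.0675] 206
side blue [0.6381 0.0377 0.0264] ztop [0.0527 0.0552] 257
side yellow [0.4557 0.1444 0.0302] ztop [0.0591 0.0615] 451
side tin [0.6503 0.2033 0.0438] ztop [0.037  0.0406] 2086
side garlic [ 0.6963 -0.0617  0.0045] ztop [0.0568 0.0582] 12
side pile [ 0.6244 -0.1747  0.0236] ztop [0.0719 0.0735] 135
side g1 [ 0.5447 -0.047   0.0282] ztop [0.0179 0.02  ] 549
side g2 [ 0.5777 -0.2781  0.0287] ztop [0.0178 0.0201] 312
[[-0.001  0.27   0.963]
 [-0.002  0.963 -0.27 ]
 [-1.    -0.002  0.   ]]
[0.07244513 0.54976756 0.37227454] [[ 0.27  0.96 -0.  ]
 [ 0.92 -0.26  0.31]
 [ 0.3  -0.09 -0.95]] 422.39487526594706
```

```bash
python3 -m inch '.7 -1 0 0 0 0 .4;.7 -1 0 0 0 0 .4;.7 -1 0 0 0 0 .4;.7 -1 0 0 0 0 .4;.7 -1 0 0 0 0 .4;.7 -1 0 0 0 0 .4;.7 -1 0 0 0 0 .4;.7 -1 0 0 0 0 .4;.7 -1 0 0 0 0 .4;.7 -1 0 0 0 0 .4;.7 -1 0 0 0 0 .4;.7 -1 0 0 0 0 .4;.7 -1 0 0 0 0 .4;.7 -1 0 0 0 0 .4;.7 -1 0 0 0 0 .4;.7 -1 0 0 0 0 .4;.7 -1 0 0 0 0 .4;.7 -1 0 0 0 0 .4;.7 -1 0 0 0 0 .4;.7 -1 0 0 0 0 .4'
```

```text
clock: 2.1
tool_pos: [0.428, 0.109, 0.2204]
eef_rot: [0.696, 0.087, 0.706, -0.099]
wrist_force: [0.6, 0.8, 1.3]
finger_gap: 0.701
```

```bash
python3 -m inch '.67 -.96 0 0 0 0 .4;.67 -.96 0 0 0 0 .4;.67 -.96 0 0 0 0 .4;.67 -.96 0 0 0 0 .4;.67 -.96 0 0 0 0 .4;.67 -.96 0 0 0 0 .4;.67 -.96 0 0 0 0 .4;.67 -.96 0 0 0 0 .4;.67 -.96 0 0 0 0 .4;.67 -.96 0 0 0 0 .4;.67 -.96 0 0 0 0 .4;.67 -.96 0 0 0 0 .4;.67 -.96 0 0 0 0 .4;.67 -.96 0 0 0 0 .4;0 0 0 0 0 0 .4;0 0 0 0 0 0 .4' 40
cat > st.py <<'E'
from h import *
from scipy.spatial.transform import Rotation as R
import sys
# state + remaining turn to vertical with jaw at TH (about world)
s=sense(); M=R.from_quat(s["eef_rot"],scalar_first=True)
Y=np.array([.27,.963,0]); Y/=np.linalg.norm(Y); X=np.array([0,0,-1.]); G=R.from_matrix(np.stack([X,Y,np.cross(X,Y)],1))
print("t%.2f"%s["clock"],"p",(np.array(s["tool_pos"])*1e3).round(1),"gap mm %.1f"%(85*s["finger_gap"]),"F",np.round(s["wrist_force"],1),"turn rows",((G*M.inv()).as_rotvec()/(np.pi/2)).round(3))
if len(sys.argv)>2:
    t=np.array([float(a) for a in sys.argv[1:4]]); print("shift units",((t/1e3-s["tool_pos"])/.02).round(2))
E
python3 st.py 624 -173 200
python3 - <<'E'
from h import *
C=cal("wrist"); a,d=read_camera("wrist"); np.savez("w1.npz",a=a,d=d); cv2.imwrite("pics/w1.png",a)
P=pts("wrist",d.astype(float)); hsv=cv2.cvtColor(a,cv2.COLOR_BGR2HSV)
for lo,hi in((.066,.08),(.048,.058),(.03,.04),(.012,.022)):
    m=(P[...,2]>lo)&(P[...,2]<hi)&(d>0)&(np.hypot(P[...,0]-.624,P[...,1]+.173)<.045)
    Q=P[m]; print(lo,m.sum(),np.median(Q[:,2]) if m.sum() else "",((Q[:,:2].max(0)+Q[:,:2].min(0))/2).round(4),np.ptp(Q[:,:2],axis=0).round(4))
E
```

```text
clock: 3.7
tool_pos: [0.6166, -0.1731, 0.21]
eef_rot: [0.689, 0.087, 0.712, -0.101]
wrist_force: [0.6, 0.7, 0.6]
finger_gap: 0.699
t3.70 p [ 616.6 -173.1  210. ] gap mm 59.4 F [0.6 0.7 0.6] turn rows [ 0.01  -0.022 -0.005]
shift units [ 0.37  0.01 -0.5 ]
0.066 2687 0.07128298426704872 [ 0.6236 -0.1703] [0.0411 0.0412]
0.048 775 0.05311458415394222 [ 0.6195 -0.1712] [0.0415 0.0495]
0.03 761 0.03507714318277382 [ 0.6177 -0.1717] [0.0464 0.0572]
0.012 1045 0.017215334619208073 [ 0.6108 -0.1741] [0.0475 0.0656]
```

View pics/w1.png

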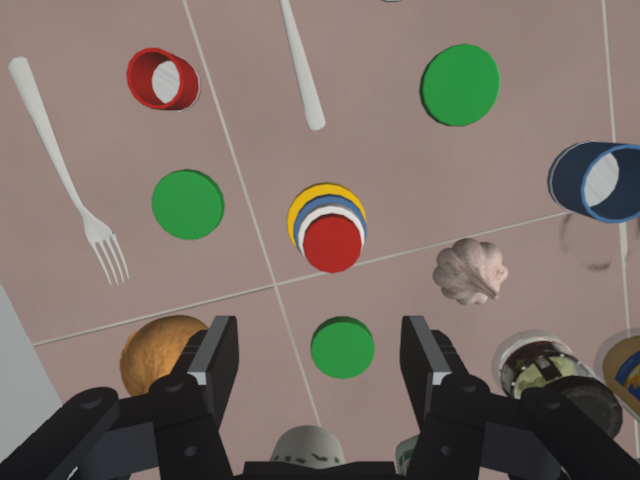

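```bash
python3 -c "
import cv2;a=cv2.imread('pics/w1.png')[150:310,240:430];cv2.imwrite('pics/w1c.png',cv2.resize(a,None,fx=3,fy=3))"
python3 -m inch '.3 .08 -1 .01 -.022 -.005 .4;0 0 -1 0 0 0 .4;0 0 -1 0 0 0 .4;0 0 -1 0 0 0 .4;0 0 -.8 0 0 0 .4;0 0 0 0 0 0 .4;0 0 0 0 0 0 .4'
python3 st.py 623.8 -171.3 61
```

```text
clock: 4.45
tool_pos: [0.621, -0.1617, 0.1123]
eef_rot: [0.701, 0.096, 0.701, -0.09]
wrist_force: [0.7, 1.1, 0.6]
finger_gap: 0.7
t4.45 p [ 621.  -161.7  112.3] gap mm 59.5 F [0.7 1.1 0.6] turn rows [-0.005  0.001 -0.006]
shift units [ 0.14 -0.48 -2.57]
```

View pics/w1c.png

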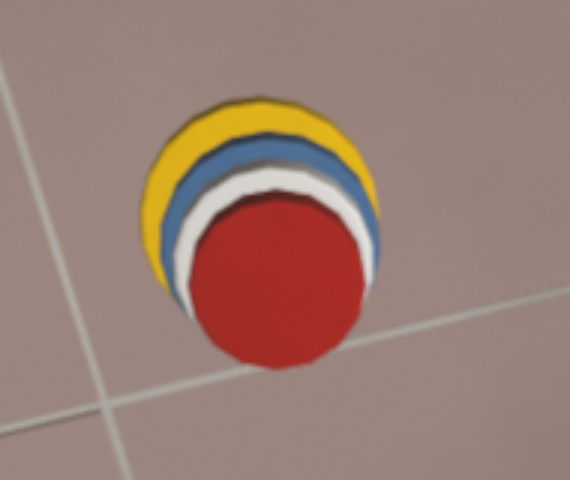

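The crop shows the red lid on top at (275,280), with white, blue and yellow below it, so the choice is right. The tool drifted 10 mm in y, so I'll correct that before going down.

```bash
python3 -m inch '.14 -.48 0 0 0 0 .4;0 0 0 0 0 0 .4;0 0 0 0 0 0 .4'; python3 st.py 623.8 -171.3 61
```

```text
clock: 4.75
tool_pos: [0.6257, -0.1716, 0.1154]
eef_rot: [0.703, 0.095, 0.699, -0.09]
wrist_force: [0.3, -0.3, 0.2]
finger_gap: 0.697
t4.75 p [ 625.7 -171.6  115.4] gap mm 59.3 F [ 0.3 -0.3  0.2] turn rows [-0.004  0.004 -0.007]
shift units [-0.09  0.02 -2.72]
```

```bash
python3 -m inch '-.09 0 -.9 0 0 0 .4;0 0 -.8 0 0 0 .4;0 0 -.7 0 0 0 .4;0 0 0 0 0 0 .4;0 0 0 0 0 0 .4'; python3 st.py 623.8 -171.3 61
```

```text
clock: 5.25
tool_pos: [0.6266, -0.174, 0.07]
eef_rot: [0.706, 0.095, 0.696, -0.091]
wrist_force: [-0.1, -0.3, 0.6]
finger_gap: 0.702
t5.25 p [ 626.6 -174.    70. ] gap mm 59.7 F [-0.1 -0.3  0.6] turn rows [-0.002  0.009 -0.006]
shift units [-0.14  0.14 -0.45]
```

```bash
python3 -m inch '-.14 .14 -.3 0 .009 0 .4;0 0 -.15 0 0 0 .4;0 0 0 0 0 0 .4;0 0 0 0 0 0 .4'; python3 st.py 623.8 -171.3 61; python3 -c "
from h import *
for i in range(3): print(np.round(sense()['tool_pos'],4))"
```

```text
clock: 5.65
tool_pos: [0.625, -0.1712, 0.0622]
eef_rot: [0.701, 0.094, 0.701, -0.091]
wrist_force: [-0.1, -0.5, 0.6]
finger_gap: 0.697
t5.65 p [ 625.  -171.2   62.2] gap mm 59.3 F [-0.1 -0.5  0.6] turn rows [-0.002  0.001 -0.007]
shift units [-0.06 -0.01 -0.06]
[ 0.625  -0.1712  0.0622]
[ 0.625  -0.1712  0.0622]
[ 0.625  -0.1712  0.0622]
```

Close, holding still, with 40 N.

```bash
python3 -m inch '-.05 0 -.05 0 0 0 .2;0 0 0 0 0 0 .1;0 0 0 0 0 0 0;0 0 0 0 0 0 -.1;0 0 0 0 0 0 -.3;0 0 0 0 0 0 -.3;0 0 0 0 0 0 -.3;0 0 0 0 0 0 -.3' 40; python3 st.py
```

```text
clock: 6.45
tool_pos: [0.6247, -0.1715, 0.0623]
eef_rot: [0.702, 0.094, 0.7, -0.092]
wrist_force: [-0.0, 0.3, 0.8]
finger_gap: 0.466
t6.45 p [ 624.7 -171.5   62.3] gap mm 39.6 F [-0.   0.3  0.8] turn rows [-0.002  0.003 -0.007]
```

```bash
python3 -m inch '0 0 .3 0 0 0 -.3;0 0 .6 0 0 0 -.3;0 0 1 0 0 0 -.3;-.5 -.3 .8 0 0 0 -.3;-.9 -.55 0 0 0 0 -.3;-.9 -.55 0 0 0 0 -.3;-.9 -.55 0 0 0 0 -.3;-.9 -.55 0 0 0 0 -.3;-.9 -.55 0 0 0 0 -.3;-.9 -.55 0 0 0 0 -.3;-.6 -.35 0 0 0 0 -.3;0 0 0 0 0 0 -.3;0 0 0 0 0 0 -.3'; python3 st.py 486 -257.3 70
python3 - <<'E'
from h import *
from meas import circ
E
sed -i '/^px=/,$d' meas.py
cat >> meas.py <<'E'
def rim(n,c0,h,tol=.004,rmax=.05):
    a,d=read_camera(n); P=pts(n,d.astype(float)); 
    m=(d>0)&(abs(P[...,2]-h)<tol)&(np.hypot(P[...,0]-c0[0],P[...,1]-c0[1])<rmax)
    return a,P[m]
def spread(Q): return ((Q[:,:2].max(0)+Q[:,:2].min(0))/2).round(4),np.ptp(Q[:,:2],axis=0).round(4),Q[:,2].mean().round(4),len(Q)
E
python3 - <<'E'
from meas import *
a,d=read_camera("scene"); cv2.imwrite("pics/s1.png",a[200:440,80:400])
P=pts("scene",d.astype(float)); hsv=cv2.cvtColor(a,cv2.COLOR_BGR2HSV)
m=((hsv[...,0]<8)|(hsv[...,0]>172))&(hsv[...,1]>130)&(d>0)&(P[...,2]>.035)&(np.hypot(P[...,0]-.486,P[...,1]+.257)<.05)
Q=P[m]; print(m.sum(),Q[:,2].max())
for lo,hi in((.042,.052),(.1,.2)):
    T=Q[(Q[:,2]>lo)&(Q[:,2]<hi)]; print(lo,spread(T) if len(T) else 0)
E
```

```text
clock: 7.75
tool_pos: [0.4852, -0.2585, 0.1295]
eef_rot: [0.705, 0.094, 0.696, -0.094]
wrist_force: [0.6, 0.2, 0.3]
finger_gap: 0.466
t7.75 p [ 485.2 -258.5  129.5] gap mm 39.6 F [0.6 0.2 0.3] turn rows [ 0.001  0.008 -0.004]
shift units [ 0.04  0.06 -2.98]
scene red [ 0.485  -0.2581  0.0183] ztop [0.0474 0.0508] 150
scene white [ 0.451  -0.0789  0.0223] ztop [0.0655 0.069 ] 162
scene blue [0.6373 0.0357 0.0262] ztop [0.0536 0.0565] 190
scene yellow [0.4547 0.1422 0.0303] ztop [0.059  0.0631] 191
scene tin [0.6487 0.2026 0.0432] ztop [0.0373 0.0414] 1034
scene garlic [ 0.6947 -0.0619  0.0048] ztop [0.0546 0.0583] 18
scene pile [ 0.6237 -0.1713  0.0238] ztop [0.0708 0.0749] 650
scene g1 [ 0.5439 -0.049   0.0288] ztop [0.0181 0.0213] 615
scene g2 [ 0.5761 -0.2789  0.0286] ztop [0.018  0.0212] 843
side red [ 0.4859 -0.2565  0.0182] ztop [0.0465 0.0493] 117
side white [ 0.4518 -0.0773  0.0224] ztop [0.0648 0.0675] 206
side blue [0.6381 0.0377 0.0264] ztop [0.0527 0.0552] 257
side yellow [0.4557 0.1444 0.0302] ztop [0.0591 0.0615] 451
side tin [0.6503 0.2033 0.0438] ztop [0.037  0.0406] 2086
side garlic [ 0.6963 -0.0617  0.0045] ztop [0.0568 0.0582] 12
side pile [ 0.6244 -0.1747  0.0236] ztop [0.0719 0.0735] 135
side g1 [ 0.5447 -0.047   0.0282] ztop [0.0179 0.02  ] 549
side g2 [ 0.5777 -0.2781  0.0287] ztop [0.0178 0.0201] 312
735 0.16414306360305828
0.042 (array([ 0.4853, -0.2588]), array([0.0403, 0.0381]), np.float64(0.0469), 142)
0.1 (array([ 0.4847, -0.2599]), array([0.0415, 0.0442]), np.float64(0.1387), 520)
```

View pics/s1.png

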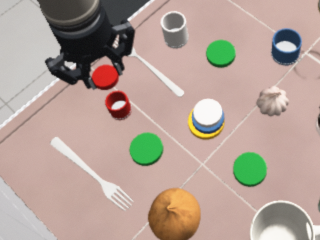

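The crop shows the red lid held level at (105,75), and the same camera puts it within 1.5 mm of the red pot's axis at (118,104). I'll lower it.

```bash
python3 -m inch '.04 .06 -.9 0 .008 0 -.3;0 0 -1 0 0 0 -.3;0 0 -.9 0 0 0 -.3;0 0 -.5 0 0 0 -.3;0 0 0 0 0 0 -.3;0 0 0 0 0 0 -.3'; python3 st.py 485.7 -257.4 52.3
```

```text
clock: 8.4
tool_pos: [0.4909, -0.2511, 0.056]
eef_rot: [0.7, 0.09, 0.702, -0.09]
wrist_force: [0.1, -0.6, 4.2]
finger_gap: 0.463
t8.40 p [ 490.9 -251.1   56. ] gap mm 39.4 F [ 0.1 -0.6  4.2] turn rows [-0.001 -0.002 -0.011]
shift units [-0.26 -0.31 -0.19]
```

Sideways drift put the boss on the rim, with 4 N of force. I'll lift a little, correct, then lower again.

```bash
python3 -m inch '0 0 .4 0 0 0 -.3;-.26 -.31 0 0 0 0 -.3;0 0 0 0 0 0 -.3;0 0 0 0 0 0 -.3'; python3 st.py 485.7 -257.4 52.3;python3 - <<'E'
from meas import *
a,d=read_camera("scene"); P=pts("scene",d.astype(float)); hsv=cv2.cvtColor(a,cv2.COLOR_BGR2HSV)
m=((hsv[...,0]<8)|(hsv[...,0]>172))&(hsv[...,1]>130)&(d>0)&(np.hypot(P[...,0]-.486,P[...,1]+.257)<.05)
Q=P[m]
zt=np.percentile(Q[:,2],97)
print(zt,spread(Q[abs(Q[:,2]-zt)<.004])); low=Q[Q[:,2]<.04]; print("pot",spread(low))
E
```

```text
clock: 8.8
tool_pos: [0.4873, -0.2589, 0.0672]
eef_rot: [0.702, 0.09, 0.701, -0.09]
wrist_force: [-1.0, 0.5, -0.5]
finger_gap: 0.464
t8.80 p [ 487.3 -258.9   67.2] gap mm 39.4 F [-1.   0.5 -0.5] turn rows [ 0.001  0.001 -0.012]
shift units [-0.08  0.08 -0.74]
0.07955313564838383 (array([ 0.4869, -0.2598]), array([0.0416, 0.0423]), np.float64(0.0774), 332)
pot (array([ 0.4836, -0.252 ]), array([0.0427, 0.0513]), np.float64(0.0274), 134)
```

```bash
python3 -m inch '-.08 .07 -.3 0 0 0 -.3;0 0 0 0 0 0 -.3;0 0 0 0 0 0 -.3'; python3 st.py 485.6 -257.5 52.3
```

```text
clock: 9.15
tool_pos: [0.4851, -0.2578, 0.0608]
eef_rot: [0.702, 0.09, 0.701, -0.091]
wrist_force: [0.3, -0.1, -0.6]
finger_gap: 0.466
t9.15 p [ 485.1 -257.8   60.8] gap mm 39.6 F [ 0.3 -0.1 -0.6] turn rows [ 0.001  0.001 -0.011]
shift units [ 0.03  0.01 -0.43]
```

```bash
python3 -m inch '.02 .01 -.2 0 0 0 -.3;0 0 -.2 0 0 0 -.3;0 0 0 0 0 0 -.3'; python3 st.py 485.6 -257.5 52.3
```

```text
clock: 9.45
tool_pos: [0.4859, -0.2575, 0.0523]
eef_rot: [0.702, 0.09, 0.701, -0.091]
wrist_force: [-0.4, 0.0, 0.3]
finger_gap: 0.467
t9.45 p [ 485.9 -257.5   52.3] gap mm 39.7 F [-0.4  0.   0.3] turn rows [ 0.001  0.001 -0.011]
shift units [-0.01 -0.   -0.  ]
```

```bash
python3 -m inch '0 0 -.03 0 0 0 -.3;0 0 0 0 0 0 0;0 0 0 0 0 0 .1;0 0 0 0 0 0 .3;0 0 0 0 0 0 .5;0 0 0 0 0 0 .5;0 0 .3 0 0 0 .5;0 0 .7 0 0 0 .5;0 0 1 0 0 0 .5;0 0 1 0 0 0 .5;0 0 .5 0 0 0 .5;.8 .5 0 0 0 0 .5;.9 .55 0 0 0 0 .5;.9 .55 0 0 0 0 .5;.9 .55 0 0 0 0 .5;.9 .55 0 0 0 0 .5;.9 .55 0 0 0 0 .5;.9 .55 0 0 0 0 .5;.3 .2 0 0 0 0 .5;0 0 0 0 0 0 .5'; python3 st.py 624 -171.3 120;python3 - <<'E'
from meas import *
for n in("scene","side"):
    a,d=read_camera(n); P=pts(n,d.astype(float)); cv2.imwrite(f"pics/{n}2.png",a)
    m=(d>0)&(np.hypot(P[...,0]-.486,P[...,1]+.257)<.035)&(P[...,2]>.03); Q=P[m]; T=Q[abs(Q[:,2]-.062)<.004]
    print(n,spread(T), np.polyfit(T[:,0]-.486,T[:,2],1)[0] if len(T)>9 else'')
    m=(d>0)&(np.hypot(P[...,0]-.624,P[...,1]+.172)<.035)&(abs(P[...,2]-.054)<.004); print("white",spread(P[m]) if m.sum() else 0)
E
```

```text
clock: 11.45
tool_pos: [0.6201, -0.1765, 0.1344]
eef_rot: [0.704, 0.09, 0.698, -0.093]
wrist_force: [0.4, -0.9, -0.1]
finger_gap: 0.748
t11.45 p [ 620.1 -176.5  134.4] gap mm 63.6 F [ 0.4 -0.9 -0.1] turn rows [ 0.003  0.006 -0.009]
shift units [ 0.19  0.26 -0.72]
scene (array([ 0.4849, -0.2572]), array([0.0409, 0.0414]), np.float64(0.062), 412) -0.006911781938261127
white (array([ 0.6232, -0.1702]), array([0.0499, 0.0491]), np.float64(0.0539), 600)
side (array([ 0.4863, -0.2548]), array([0.041 , 0.0435]), np.float64(0.0618), 179) -0.006844691762539127
white (array([ 0.6242, -0.1679]), array([0.0478, 0.0498]), np.float64(0.0537), 272)
```

Red is seated: its top is at 62 mm, it's level, and it's about 1 mm off centre. White is next.

```bash
python3 -m inch '.18 .33 0 0 .006 0 .5;0 0 -.8 0 0 0 .5;0 0 -1 0 0 0 .5;0 0 -.9 0 0 0 .5;0 0 0 0 0 0 .5;0 0 0 0 0 0 .5'; python3 st.py 623.7 -169.5 42.5
```

```text
clock: 12.15
tool_pos: [0.6198, -0.1751, 0.0817]
eef_rot: [0.7, 0.093, 0.701, -0.098]
wrist_force: [0.1, 0.3, 0.1]
finger_gap: 0.751
t12.15 p [ 619.8 -175.1   81.7] gap mm 63.8 F [0.1 0.3 0.1] turn rows [ 0.004 -0.001 -0.002]
shift units [ 0.2   0.28 -1.96]
```

```bash
python3 -m inch '.2 .28 -.3 0 0 0 .5;0 0 -.7 0 0 0 .5;0 0 -.5 0 0 0 .5;0 0 0 0 0 0 .5;0 0 0 0 0 0 .5'; python3 st.py 623.7 -169.5 42.5
```

```text
clock: 12.65
tool_pos: [0.6254, -0.1694, 0.0518]
eef_rot: [0.702, 0.093, 0.7, -0.098]
wrist_force: [0.1, -0.4, -0.3]
finger_gap: 0.748
t12.65 p [ 625.4 -169.4   51.8] gap mm 63.6 F [ 0.1 -0.4 -0.3] turn rows [ 0.005  0.001 -0.002]
shift units [-0.09 -0.   -0.46]
```

```bash
python3 -m inch '-.09 0 -.25 0 0 0 .5;0 0 -.2 0 0 0 .5;0 0 0 0 0 0 .5;0 0 0 0 0 0 .35;0 0 0 0 0 0 .2;0 0 0 0 0 0 .1;0 0 0 0 0 0 -.1;0 0 0 0 0 0 -.1;0 0 0 0 0 0 -.1;0 0 0 0 0 0 -.1'; python3 st.py 623.7 -169.5 42.5
```

```text
clock: 13.65
tool_pos: [0.6241, -0.1701, 0.0431]
eef_rot: [0.702, 0.093, 0.699, -0.098]
wrist_force: [-0.4, 0.3, 0.1]
finger_gap: 0.557
t13.65 p [ 624.1 -170.1   43.1] gap mm 47.3 F [-0.4  0.3  0.1] turn rows [ 0.005  0.002 -0.001]
shift units [-0.02  0.03 -0.03]
```

```bash
python3 -m inch '0 0 .3 0 0 0 -.1;0 0 .6 0 0 0 -.1;0 0 1 0 0 0 -.1;0 0 1 0 0 0 -.1;-.5 .3 .5 0 0 0 -.1;-.95 .5 0 0 0 0 -.1;-.95 .5 0 0 0 0 -.1;-.95 .5 0 0 0 0 -.1;-.95 .5 0 0 0 0 -.1;-.95 .5 0 0 0 0 -.1;-.95 .5 0 0 0 0 -.1;-.95 .5 0 0 0 0 -.1;-.95 .5 0 0 0 0 -.1;-.5 .3 0 0 0 0 -.1;0 0 0 0 0 0 -.1;0 0 0 0 0 0 -.1'; python3 st.py 451.6 -77.8 69.1
cat > held.py <<'E'
from meas import *
import sys
# held lid centre in scene (top disc, colour) vs TCP
col,x,y,h=sys.argv[1],*map(float,sys.argv[2:5])
s=sense(); p=np.array(s["tool_pos"]); a,d=read_camera("scene"); P=pts("scene",d.astype(float)); g=cv2.cvtColor(a,cv2.COLOR_BGR2HSV); H,S,V=cv2.split(g)
M=dict(white=(S<60)&(V>120),blue=(abs(H.astype(int)-108)<14)&(S>90),yellow=(abs(H.astype(int)-25)<9)&(S>130))[col]
m=M&(d>0)&(np.hypot(P[...,0]-p[0],P[...,1]-p[1])<.05); Q=P[m&(P[...,2]>h+.012)]
z=float(sys.argv[5])/1e3+p[2]; T=Q[abs(Q[:,2]-z)<.005]; print("lid",spread(T),"TCP",p.round(4))
c=spread(T)[0]; print("shift needed mm",((np.array([x,y])-c)*1e3).round(1))
cv2.imwrite("pics/h_%s_%d.png"%(col,s["clock"]*100),a)
E
python3 held.py white .451 -.0789 .066 10.9
```

```text
clock: 15.25
tool_pos: [0.4512, -0.079, 0.1293]
eef_rot: [0.71, 0.095, 0.691, -0.099]
wrist_force: [0.4, -0.9, -0.3]
finger_gap: 0.558
t15.25 p [451.2 -79.  129.3] gap mm 47.4 F [ 0.4 -0.9 -0.3] turn rows [0.006 0.016 0.001]
shift units [ 0.02  0.06 -3.01]
lid (array([ 0.4507, -0.0792]), array([0.0503, 0.0679]), np.float64(0.1404), 481) TCP [ 0.4512 -0.079   0.1293]
shift needed mm [0.3 0.3]
```

```bash
python3 -m inch '.02 .06 -.5 .005 .015 0 -.1;0 0 -.8 0 0 0 -.1;0 0 -.6 0 0 0 -.1;0 0 0 0 0 0 -.1;0 0 0 0 0 0 -.1'; python3 st.py 451.6 -77.8 69.1
```

```text
clock: 15.8
tool_pos: [0.457, -0.0812, 0.0913]
eef_rot: [0.703, 0.096, 0.698, -0.1]
wrist_force: [-0.4, 0.3, -0.0]
finger_gap: 0.561
t15.80 p [457.  -81.2  91.3] gap mm 47.7 F [-0.4  0.3 -0. ] turn rows [0.004 0.004 0.003]
shift units [-0.27  0.17 -1.11]
```

```bash
python3 -m inch '-.27 .17 0 0 0 0 -.1;0 0 -.5 0 0 0 -.1;0 0 0 0 0 0 -.1;0 0 0 0 0 0 -.1'; python3 st.py 451.6 -77.8 69.1
```

```text
clock: 16.2
tool_pos: [0.4522, -0.0777, 0.0817]
eef_rot: [0.704, 0.096, 0.697, -0.099]
wrist_force: [0.6, 0.2, -0.4]
finger_gap: 0.557
t16.20 p [452.2 -77.7  81.7] gap mm 47.4 F [ 0.6  0.2 -0.4] turn rows [0.004 0.006 0.003]
shift units [-0.03 -0.   -0.63]
```

```bash
python3 -m inch '-.03 0 -.25 0 .005 0 -.1;0 0 0 0 0 0 -.1;0 0 0 0 0 0 -.1'; python3 st.py 451.6 -77.8 69.1
```

```text
clock: 16.5
tool_pos: [0.4519, -0.0777, 0.0766]
eef_rot: [0.701, 0.096, 0.699, -0.1]
wrist_force: [-0.0, -1.0, 0.3]
finger_gap: 0.559
t16.50 p [451.9 -77.7  76.6] gap mm 47.5 F [-0.  -1.   0.3] turn rows [0.003 0.001 0.003]
shift units [-0.01 -0.01 -0.38]
```

```bash
python3 -m inch '0 0 -.2 0 0 0 -.1;0 0 -.17 0 0 0 -.1;0 0 0 0 0 0 -.1'; python3 st.py 451.6 -77.8 69.1
```

```text
clock: 16.8
tool_pos: [0.4525, -0.0778, 0.069]
eef_rot: [0.702, 0.096, 0.699, -0.1]
wrist_force: [-0.4, 0.2, 0.7]
finger_gap: 0.559
t16.80 p [452.5 -77.8  69. ] gap mm 47.5 F [-0.4  0.2  0.7] turn rows [0.004 0.002 0.003]
shift units [-0.05 -0.    0.  ]
```

```bash
python3 -m inch '0 0 -.02 0 0 0 .15;0 0 0 0 0 0 .2;0 0 0 0 0 0 .35;0 0 0 0 0 0 .6;0 0 0 0 0 0 .7;0 0 0 0 0 0 .7;0 0 .3 0 0 0 .7;0 0 .7 0 0 0 .7;0 0 1 0 0 0 .7;0 0 .7 0 0 0 .7;.6 -.3 0 0 0 0 .7;.95 -.5 0 0 0 0 .7;.95 -.5 0 0 0 0 .7;.95 -.5 0 0 0 0 .7;.95 -.5 0 0 0 0 .7;.95 -.5 0 0 0 0 .7;.95 -.5 0 0 0 0 .7;.95 -.5 0 0 0 0 .7;.95 -.5 0 0 0 0 .7;0 0 0 0 0 0 .7'; python3 st.py 624 -170 26
cat > chk.py <<'E'
from meas import *
import sys
# args: x y ztop [x y ztop ...]
A=[float(v) for v in sys.argv[1:]]
for n in("scene","side"):
    a,d=read_camera(n); P=pts(n,d.astype(float)); cv2.imwrite(f"pics/{n}_{int(sense()['clock']*10)}.png",a)
    for x,y,z in zip(A[::3],A[1::3],A[2::3]):
        m=(d>0)&(np.hypot(P[...,0]-x,P[...,1]-y)<.045)&(abs(P[...,2]-z)<.004)
        if m.sum()>9: Q=P[m]; print(n,spread(Q),"tilt",np.linalg.lstsq(np.c_[Q[:,:2]-[x,y],np.ones(len(Q))],Q[:,2],rcond=None)[0][:2].round(3))
        else: print(n,"none")
E
python3 chk.py .451 -.078 .080 .624 -.17 .036
```

```text
clock: 18.8
tool_pos: [0.6225, -0.1657, 0.1299]
eef_rot: [0.703, 0.095, 0.698, -0.098]
wrist_force: [-0.6, 0.7, -0.3]
finger_gap: 0.853
t18.80 p [ 622.5 -165.7  129.9] gap mm 72.5 F [-0.6  0.7 -0.3] turn rows [0.003 0.004 0.001]
shift units [ 0.08 -0.21 -5.2 ]
scene (array([ 0.447 , -0.0858]), array([0.0374, 0.0336]), np.float64(0.0802), 141) tilt [0.001 0.029]
scene (array([ 0.6232, -0.1712]), array([0.0577, 0.0561]), np.float64(0.0358), 774) tilt [-0.002  0.009]
side (array([ 0.4534, -0.0764]), array([0.0488, 0.0527]), np.float64(0.0799), 402) tilt [ 0.005 -0.024]
side (array([ 0.6236, -0.1687]), array([0.0558, 0.0601]), np.float64(0.0358), 364) tilt [ 0.009 -0.01 ]
```

White is seated with its top at 80 mm. Blue is next.

```bash
python3 -m inch '.06 -.2 -.5 0 0 0 .7;0 0 -.9 0 0 0 .7;0 0 -.9 0 0 0 .7;0 0 -.8 0 0 0 .7;0 0 -.4 0 0 0 .7;0 0 0 0 0 0 .7;0 0 0 0 0 0 .7'; python3 st.py 623.7 -170.2 23
```

```text
clock: 19.6
tool_pos: [0.616, -0.1647, 0.0565]
eef_rot: [0.7, 0.097, 0.701, -0.095]
wrist_force: [1.0, -0.4, 0.3]
finger_gap: 0.849
t19.60 p [ 616.  -164.7   56.5] gap mm 72.1 F [ 1.  -0.4  0.3] turn rows [-0.002 -0.001 -0.001]
shift units [ 0.38 -0.27 -1.67]
```

```bash
python3 -m inch '.36 -.27 0 0 0 0 .7;0 0 -.6 0 0 0 .7;0 0 -.4 0 0 0 .7;0 0 0 0 0 0 .7;0 0 0 0 0 0 .7'; python3 st.py 623.7 -170.2 23
```

```text
clock: 20.1
tool_pos: [0.6255, -0.1714, 0.037]
eef_rot: [0.702, 0.097, 0.699, -0.095]
wrist_force: [0.0, -0.3, 0.4]
finger_gap: 0.848
t20.10 p [ 625.5 -171.4   37. ] gap mm 72.1 F [ 0.  -0.3  0.4] turn rows [-0.001  0.002 -0.001]
shift units [-0.09  0.06 -0.7 ]
```

```bash
python3 -m inch '-.1 .06 -.35 0 0 0 .7;0 0 -.35 0 0 0 .7;0 0 0 0 0 0 .7;0 0 0 0 0 0 .7'; python3 st.py 623.7 -170.2 23
```

```text
clock: 20.5
tool_pos: [0.6231, -0.1698, 0.0218]
eef_rot: [0.702, 0.097, 0.7, -0.095]
wrist_force: [0.7, 0.0, -0.6]
finger_gap: 0.852
t20.50 p [ 623.1 -169.8   21.8] gap mm 72.4 F [ 0.7  0.  -0.6] turn rows [-0.001  0.002 -0.001]
shift units [ 0.03 -0.02  0.06]
```

```bash
python3 -m inch '.03 -.02 .05 0 0 0 .6;0 0 0 0 0 0 .45;0 0 0 0 0 0 .35;0 0 0 0 0 0 .25;0 0 0 0 0 0 .1;0 0 0 0 0 0 .1;0 0 0 0 0 0 .1;0 0 0 0 0 0 .1'; python3 st.py 623.7 -170.2 23
```

```text
clock: 21.3
tool_pos: [0.6244, -0.1705, 0.0237]
eef_rot: [0.702, 0.096, 0.699, -0.095]
wrist_force: [0.4, 0.9, 0.5]
finger_gap: 0.651
t21.30 p [ 624.4 -170.5   23.7] gap mm 55.3 F [0.4 0.9 0.5] turn rows [-0.001  0.003 -0.001]
shift units [-0.04  0.01 -0.04]
```

```bash
python3 -m inch '0 0 .3 0 0 0 .1;0 0 .6 0 0 0 .1;0 0 1 0 0 0 .1;0 0 1 0 0 0 .1;0 .2 1 0 0 0 .1;.05 .7 .2 0 0 0 .1;.07 1 0 0 0 0 .1;.07 1 0 0 0 0 .1;.07 1 0 0 0 0 .1;.07 1 0 0 0 0 .1;.07 1 0 0 0 0 .1;.07 1 0 0 0 0 .1;.07 1 0 0 0 0 .1;.07 1 0 0 0 0 .1;.07 .8 0 0 0 0 .1;.05 .4 0 0 0 0 .1;0 0 0 0 0 0 .1;0 0 0 0 0 0 .1'; python3 st.py 637.9 36.6 55.7; python3 held.py blue .6373 .0357 .054 12.3
```

```text
clock: 23.1
tool_pos: [0.6343, 0.0514, 0.1102]
eef_rot: [0.7, 0.096, 0.701, -0.092]
wrist_force: [-0.4, -0.2, -1.0]
finger_gap: 0.652
t23.10 p [634.3  51.4 110.2] gap mm 55.4 F [-0.4 -0.2 -1. ] turn rows [-0.004 -0.    -0.004]
shift units [ 0.18 -0.74 -2.73]
lid (array([0.6343, 0.0521]), array([0.0565, 0.06  ]), np.float64(0.1225), 488) TCP [0.6343 0.0514 0.1102]
shift needed mm [  3.  -16.4]
```

```bash
python3 -m inch '.16 -.74 0 0 0 0 .1;0 0 -.5 0 0 0 .1;0 0 -.8 0 0 0 .1;0 0 -.5 0 0 0 .1;0 0 0 0 0 0 .1;0 0 0 0 0 0 .1'; python3 st.py 637.5 36.2 55.7
```

```text
clock: 23.75
tool_pos: [0.6375, 0.0254, 0.072]
eef_rot: [0.7, 0.099, 0.7, -0.098]
wrist_force: [0.1, -0.3, -0.4]
finger_gap: 0.649
t23.75 p [637.5  25.4  72. ] gap mm 55.2 F [ 0.1 -0.3 -0.4] turn rows [-0.001 -0.     0.004]
shift units [-0.    0.54 -0.81]
```

```bash
python3 -m inch '0 .5 0 0 0 0 .1;0 0 -.2 0 0 0 .1;0 0 0 0 0 0 .1;0 0 0 0 0 0 .1'; python3 st.py 637.5 36.2 55.7; python3 held.py blue .6373 .0357 .054 12.3
```

```text
clock: 24.15
tool_pos: [0.6386, 0.0375, 0.0691]
eef_rot: [0.701, 0.099, 0.7, -0.097]
wrist_force: [-0.3, 0.1, -1.4]
finger_gap: 0.651
t24.15 p [638.6  37.5  69.1] gap mm 55.3 F [-0.3  0.1 -1.4] turn rows [-0.002  0.002  0.003]
shift units [-0.06 -0.06 -0.67]
lid (array([0.6391, 0.033 ]), array([0.0549, 0.0694]), np.float64(0.0813), 466) TCP [0.6386 0.0375 0.0691]
shift needed mm [-1.8  2.7]
```

```bash
python3 -m inch '-.07 -.05 -.3 0 0 0 .1;0 0 0 0 0 0 .1;0 0 0 0 0 0 .1'; python3 st.py 637.1 36.4 55.7
```

```text
clock: 24.5
tool_pos: [0.6372, 0.0359, 0.0629]
eef_rot: [0.701, 0.099, 0.699, -0.097]
wrist_force: [-0.6, 0.1, -1.3]
finger_gap: 0.652
t24.50 p [637.2  35.9  62.9] gap mm 55.4 F [-0.6  0.1 -1.3] turn rows [-0.002  0.002  0.003]
shift units [-0.    0.02 -0.36]
```

```bash
python3 -m inch '0 .02 -.2 0 0 0 .1;0 0 -.16 0 0 0 .1;0 0 0 0 0 0 .1'; python3 st.py 637.1 36.4 55.7
```

```text
clock: 24.8
tool_pos: [0.6375, 0.036, 0.0557]
eef_rot: [0.701, 0.099, 0.699, -0.097]
wrist_force: [-0.1, 0.5, 1.4]
finger_gap: 0.653
t24.80 p [637.5  36.   55.7] gap mm 55.5 F [-0.1  0.5  1.4] turn rows [-0.002  0.002  0.004]
shift units [-0.02  0.02 -0.  ]
```

```bash
python3 -m inch '0 0 -.02 0 0 0 .35;0 0 0 0 0 0 .45;0 0 0 0 0 0 .6;0 0 0 0 0 0 .8;0 0 0 0 0 0 .9;0 0 .2 0 0 0 1;0 0 .5 0 0 0 1;0 0 1 0 0 0 1;0 -.3 .8 0 0 0 1;-.05 -.7 0 0 0 0 1;-.07 -1 0 0 0 0 1;-.07 -1 0 0 0 0 1;-.07 -1 0 0 0 0 1;-.07 -1 0 0 0 0 1;-.07 -1 0 0 0 0 1;-.07 -1 0 0 0 0 1;-.07 -1 0 0 0 0 1;-.07 -1 0 0 0 0 1;-.07 -.9 0 0 0 0 1;0 0 0 0 0 0 1'; python3 st.py 622 -173 60; python3 chk.py .637 .036 .068 .622 -.173 .018
```

```text
clock: 26.8
tool_pos: [0.6181, -0.18, 0.1082]
eef_rot: [0.701, 0.1, 0.699, -0.101]
wrist_force: [-0.7, -1.0, 0.0]
finger_gap: 1.001
t26.80 p [ 618.1 -180.   108.2] gap mm 85.0 F [-0.7 -1.   0. ] turn rows [0.002 0.002 0.008]
shift units [ 0.2   0.35 -2.41]
scene (array([0.6366, 0.0356]), array([0.0574, 0.0594]), np.float64(0.0681), 645) tilt [0.005 0.003]
scene (array([ 0.6194, -0.1729]), array([0.0648, 0.0649]), np.float64(0.018), 976) tilt [0.    0.006]
side (array([0.6379, 0.0365]), array([0.0569, 0.0593]), np.float64(0.0679), 594) tilt [ 0.008 -0.016]
side (array([ 0.621 , -0.1713]), array([0.0652, 0.067 ]), np.float64(0.0178), 462) tilt [ 0.004 -0.008]
```

Blue is seated: top at 68 mm, under 1 mm off centre. Yellow is next.

```bash
python3 -m inch '.1 .4 -.5 0 0 0 1;0 0 -.9 0 0 0 1;0 0 -.9 0 0 0 1;0 0 -.6 0 0 0 1;0 0 0 0 0 0 1;0 0 0 0 0 0 1'; python3 st.py 620 -172 4
```

```text
clock: 27.5
tool_pos: [0.6239, -0.1521, 0.0448]
eef_rot: [0.701, 0.098, 0.7, -0.09]
wrist_force: [0.4, 0.7, 0.9]
finger_gap: 1.0
t27.50 p [ 623.9 -152.1   44.8] gap mm 85.0 F [0.4 0.7 0.9] turn rows [-0.007  0.002 -0.005]
shift units [-0.19 -0.99 -2.04]
```

```bash
python3 -m inch '-.19 -.8 0 0 0 0 1;0 -.1 0 0 0 0 1;0 0 -.6 0 0 0 1;0 0 0 0 0 0 1;0 0 0 0 0 0 1'; python3 st.py 620 -172 4
```

```text
clock: 28.0
tool_pos: [0.6214, -0.1733, 0.0346]
eef_rot: [0.703, 0.098, 0.698, -0.091]
wrist_force: [-0.0, 0.3, 0.3]
finger_gap: 1.0
t28.00 p [ 621.4 -173.3   34.6] gap mm 85.0 F [-0.   0.3  0.3] turn rows [-0.006  0.005 -0.004]
shift units [-0.07  0.07 -1.53]
```

```bash
python3 -m inch '-.07 .07 -.5 0 0 0 1;0 0 -.5 0 0 0 1;0 0 -.3 0 0 0 1;0 0 0 0 0 0 1;0 0 0 0 0 0 1'; python3 st.py 620 -172 4
```

```text
clock: 28.5
tool_pos: [0.6193, -0.1707, 0.0054]
eef_rot: [0.703, 0.098, 0.699, -0.09]
wrist_force: [-0.4, -0.1, 1.1]
finger_gap: 0.999
t28.50 p [ 619.3 -170.7    5.4] gap mm 84.9 F [-0.4 -0.1  1.1] turn rows [-0.006  0.004 -0.005]
shift units [ 0.03 -0.07 -0.07]
```

```bash
python3 -m inch '.03 -.06 -.05 0 0 0 .9;0 0 0 0 0 0 .75;0 0 0 0 0 0 .65;0 0 0 0 0 0 .55;0 0 0 0 0 0 .3;0 0 0 0 0 0 .3;0 0 0 0 0 0 .3;0 0 0 0 0 0 .3'; python3 st.py 620 -172 4
```

```text
clock: 29.3
tool_pos: [0.6211, -0.1726, 0.0058]
eef_rot: [0.704, 0.097, 0.698, -0.09]
wrist_force: [-0.4, -0.3, 0.9]
finger_gap: 0.743
t29.30 p [ 621.1 -172.6    5.8] gap mm 63.2 F [-0.4 -0.3  0.9] turn rows [-0.006  0.006 -0.005]
shift units [-0.05  0.03 -0.09]
```

```bash
python3 -m inch '0 0 .2 0 0 0 .3;0 0 .5 0 0 0 .3;0 0 1 0 0 0 .3;0 0 1 0 0 0 .3;0 0 1 0 0 0 .3;0 0 1 0 0 0 .3;-.1 .2 1 0 0 0 .3;-.4 .7 .2 0 0 0 .3;-.5 1 0 0 0 0 .3;-.5 1 0 0 0 0 .3;-.5 1 0 0 0 0 .3;-.5 1 0 0 0 0 .3;-.5 1 0 0 0 0 .3;-.5 1 0 0 0 0 .3;-.5 1 0 0 0 0 .3;-.5 1 0 0 0 0 .3;0 0 0 0 0 0 .3'; python3 st.py 455 143 61.8
```

```text
clock: 31.0
tool_pos: [0.5262, 0.0094, 0.1396]
eef_rot: [0.706, 0.1, 0.695, -0.092]
wrist_force: [0.2, 0.5, 0.1]
finger_gap: 0.743
t31.00 p [526.2   9.4 139.6] gap mm 63.2 F [0.2 0.5 0.1] turn rows [-0.006  0.011 -0.001]
shift units [-3.56  6.68 -3.89]
```

```bash
python3 -m inch '-.4 .7 0 0 0 0 .3;-.5 1 0 0 0 0 .3;-.5 1 0 0 0 0 .3;-.5 1 0 0 0 0 .3;-.5 1 0 0 0 0 .3;-.5 .8 0 0 0 0 .3;-.4 .5 0 0 0 0 .3;-.1 .2 0 0 0 0 .3;0 0 0 0 0 0 .3;0 0 0 0 0 0 .3'; python3 st.py 455 143 61.8; python3 held.py yellow .4547 .1422 .06 12.2
```

```text
clock: 32.0
tool_pos: [0.4611, 0.1287, 0.1466]
eef_rot: [0.71, 0.104, 0.689, -0.096]
wrist_force: [0.2, -0.0, -0.7]
finger_gap: 0.743
t32.00 p [461.1 128.7 146.6] gap mm 63.2 F [ 0.2 -0.  -0.7] turn rows [-0.005  0.02   0.007]
shift units [-0.31  0.71 -4.24]
lid (array([0.4614, 0.1285]), array([0.0649, 0.0667]), np.float64(0.159), 611) TCP [0.4611 0.1287 0.1466]
shift needed mm [-6.7 13.7]
```

```bash
python3 -m inch '-.3 .7 0 -.005 .02 .007 .3;0 0 -.5 0 0 0 .3;0 0 -1 0 0 0 .3;0 0 -.9 0 0 0 .3;0 0 -.5 0 0 0 .3;0 0 0 0 0 0 .3;0 0 0 0 0 0 .3'; python3 st.py 454.6 142.7 61.8
```

```text
clock: 32.75
tool_pos: [0.4587, 0.1342, 0.0854]
eef_rot: [0.702, 0.099, 0.698, -0.102]
wrist_force: [1.0, -0.2, 0.2]
finger_gap: 0.741
t32.75 p [458.7 134.2  85.4] gap mm 62.9 F [ 1.  -0.2  0.2] turn rows [0.004 0.002 0.007]
shift units [-0.21  0.43 -1.18]
```

```bash
python3 -m inch '-.2 .42 0 0 0 0 .3;0 0 -.45 0 0 0 .3;0 0 0 0 0 0 .3;0 0 0 0 0 0 .3'; python3 st.py 454.6 142.7 61.8; python3 held.py yellow .4547 .1422 .06 12.2
```

```text
clock: 33.15
tool_pos: [0.456, 0.1439, 0.0775]
eef_rot: [0.703, 0.099, 0.697, -0.101]
wrist_force: [-0.2, 0.4, 0.1]
finger_gap: 0.743
t33.15 p [456.  143.9  77.5] gap mm 63.1 F [-0.2  0.4  0.1] turn rows [0.002 0.005 0.007]
shift units [-0.07 -0.06 -0.79]
lid (array([0.4583, 0.14  ]), array([0.0602, 0.074 ]), np.float64(0.0898), 543) TCP [0.456  0.1439 0.0775]
shift needed mm [-3.6  2.2]
```

```bash
python3 -m inch '-.05 -.06 -.4 0 0 0 .3;0 0 0 0 0 0 .3;0 0 0 0 0 0 .3'; python3 st.py 455 142.8 61.8
```

```text
clock: 33.5
tool_pos: [0.4551, 0.1423, 0.0691]
eef_rot: [0.703, 0.099, 0.697, -0.101]
wrist_force: [-0.1, 0.5, -1.2]
finger_gap: 0.745
t33.50 p [455.1 142.3  69.1] gap mm 63.3 F [-0.1  0.5 -1.2] turn rows [0.002 0.005 0.007]
shift units [-0.    0.02 -0.36]
```

```bash
python3 -m inch '0 .02 -.2 0 0 0 .3;0 0 -.16 0 0 0 .3;0 0 0 0 0 0 .3'; python3 st.py 455 142.8 61.8
```

```text
clock: 33.8
tool_pos: [0.4556, 0.1428, 0.062]
eef_rot: [0.703, 0.1, 0.697, -0.101]
wrist_force: [-1.5, -0.5, 3.6]
finger_gap: 0.743
t33.80 p [455.6 142.8  62. ] gap mm 63.1 F [-1.5 -0.5  3.6] turn rows [0.002 0.006 0.007]
shift units [-0.03 -0.   -0.01]
```

```bash
python3 -m inch '0 0 0 0 0 0 .55;0 0 0 0 0 0 .65;0 0 0 0 0 0 .8;0 0 0 0 0 0 .95;0 0 0 0 0 0 1;0 0 .2 0 0 0 1;0 0 .5 0 0 0 1;0 0 1 0 0 0 1;0 0 1 0 0 0 1;0 0 1 0 0 0 1;0 0 1 0 0 0 1;-.3 .5 1 0 0 0 1;-.7 1 .5 0 0 0 1;-.7 1 0 0 0 0 1;-.7 1 0 0 0 0 1;-.7 1 0 0 0 0 1;-.7 1 0 0 0 0 1;-.7 1 0 0 0 0 1;-.7 1 0 0 0 0 1;0 0 0 0 0 0 1'; python3 chk.py .485 -.2575 .062 .4515 -.078 .080 .637 .036 .068 .455 .143 .074 .649 .203 .04 .695 -.062 .056
```

```text
clock: 35.8
tool_pos: [0.3505, 0.2959, 0.2042]
eef_rot: [0.707, 0.107, 0.692, -0.1]
wrist_force: [-0.6, 1.0, 1.0]
finger_gap: 1.001
scene (array([ 0.4846, -0.2576]), array([0.0406, 0.0415]), np.float64(0.0619), 412) tilt [-0.009  0.005]
scene (array([ 0.4521, -0.0781]), array([0.0502, 0.0494]), np.float64(0.0802), 463) tilt [-0.011  0.009]
scene (array([0.6374, 0.0356]), array([0.0577, 0.0575]), np.float64(0.0681), 638) tilt [-0.005  0.005]
scene (array([0.4555, 0.142 ]), array([0.067 , 0.0646]), np.float64(0.0742), 607) tilt [-0.007  0.003]
scene (array([0.6491, 0.2022]), array([0.0857, 0.0878]), np.float64(0.038), 870) tilt [ 0.002 -0.001]
scene (array([ 0.6939, -0.0628]), array([0.0111, 0.0085]), np.float64(0.0551), 24) tilt [0.385 0.248]
side (array([ 0.4873, -0.2547]), array([0.0383, 0.0435]), np.float64(0.062), 172) tilt [-0.01  -0.035]
side (array([ 0.4535, -0.0772]), array([0.0483, 0.0528]), np.float64(0.0798), 404) tilt [ 0.001 -0.032]
side (array([0.6376, 0.0371]), array([0.0566, 0.0582]), np.float64(0.0678), 595) tilt [ 0.013 -0.017]
side (array([0.4559, 0.1435]), array([0.0646, 0.0683]), np.float64(0.0741), 1296) tilt [ 0.003 -0.014]
side (array([0.65  , 0.2032]), array([0.0868, 0.087 ]), np.float64(0.0375), 1787) tilt [-0.005  0.002]
side (array([ 0.6971, -0.0627]), array([0.0113, 0.0097]), np.float64(0.0545), 16) tilt [0.293 0.368]
```

```bash
ls -t pics | head -3; cp pics/scene_35*.png pics/fin_scene.png; python3 -c "
import cv2,glob;a=cv2.imread(sorted(glob.glob('pics/side_3*'))[-1]);cv2.imwrite('pics/fin_side.png',cv2.resize(a[190:400,220:480],None,fx=3,fy=2.8))"
```

```text
side_359.png
scene_358.png
h_yellow_3315.png
```

View pics/fin_scene.png

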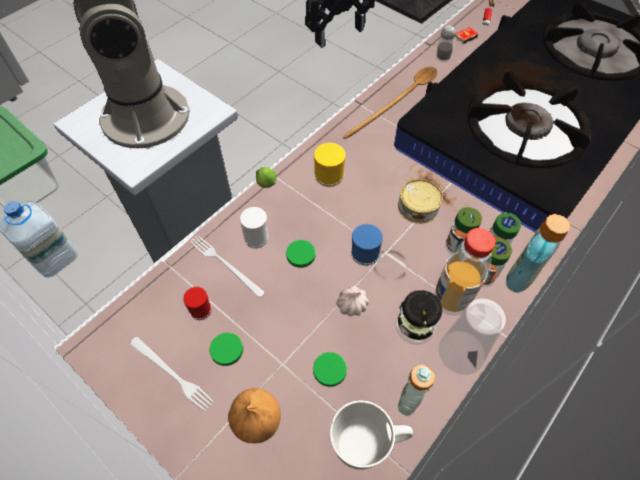

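View pics/fin_side.png

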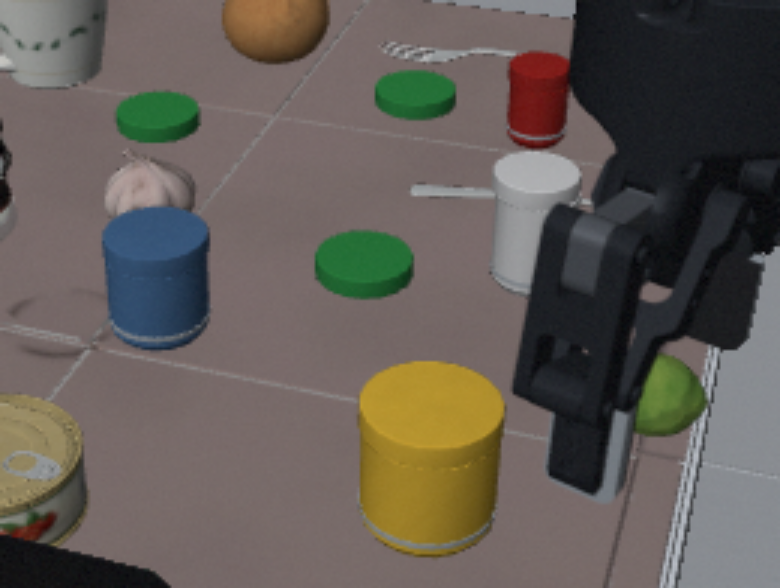

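Both views show all four lids flat on pots of their own colour. In the scene view they are red (198,302), white (254,226), blue (366,244) and yellow (329,163). The pots, tin and garlic are where they started, and the gripper is clear. I'm handing in.

```bash
python3 -c "
from cell import *
print(sign_off(), sense()['clock'])"
```

```text
the job is handed in; nothing more can be done
the job is handed in; nothing more can be done
```

I took the pile apart from the top down (red, white, blue, yellow) and put each lid on the pot of its own colour. I handed in at about 36 s of the 104 s allowed.

**Seating:** both cameras put the lid tops at 62, 80, 68 and 74 mm, which are the seated heights. In the scene camera the lids sit within about 1.5 mm of where the pots were measured at the start, and they are level.

**Bystanders:** the tin and garlic measured within about 1 mm of their first positions, and the pots look unmoved.

**Checks that disagreed:**
- **Red lid:** on the first try it had drifted sideways and touched the rim with about 4 N. I lifted it, corrected and seated it cleanly. This was also the highest force I read at the end of any move.
- **Side camera:** it reads up to 2 mm more in y than the scene camera and shows small apparent tilts (up to 0.035). The scene camera shows at most 0.011, so I put this down to noise at the disc edges.

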